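# Feel for the notch and spring the tool chest open

### The job

Open the tool chest: put a fingertip on its front ledge at the end on the robot's left, run it along the ledge until it drops into the finger notch, and press down the catch inside so that the lid springs up by itself. Then take the hand away and leave the lid standing open; grasp nothing, do not force the lid, and leave the things around the chest where they are.

Things in the scene. Friction and masses are not known exactly. Their poses are not given: they have to be found in the camera images.
- case: low grey plastic tool chest with a white lid, fixed to the bench, 276 mm front to back (its x axis, +x away from the robot), 360 mm long (its y axis, +y to the robot's left), origin under its middle, z up. Along its front, the side nearest the robot, runs a flat level ledge 46 mm deep (x = -138 to -92 mm), 70 mm above the bench and 360 mm long
- ledge_left (a point): point on top of the ledge near its end at the robot's left: x = -118, y = +160, z = 70 mm of the chest, so 20 mm from the end and 20 mm behind the front face; axes as the chest. The ledge is always whole beyond y = +135 mm and beyond y = -135 mm
- ledge_right (a point): the same point near the ledge's other end (y = -160 mm). Somewhere between y = -135 and +135 mm, not told where, one finger notch is cut into the ledge from its front face: 40 mm long (y), 37 mm deep (x = -138 to -101 mm), open at top and front, of the same grey plastic; elsewhere the ledge is whole
- lid_front (a point): middle of the upper front edge of the lid, which lies behind the ledge: shut, it is at x = -90, z = 79 mm of the chest, so it stands 9 mm above the ledge; about 275 mm up when open. The lid's carrying handle stands to z = 106 mm near x = +30 mm
- catch (a joint): how far the sprung catch in the notch is pressed, rad: 0 untouched, 0.30 fully down. Its press rib fills the notch's length at x = -126 to -118 mm, its top 8 mm below the ledge (z = 62 mm), 15 mm below when fully down. It takes 1.5 N to start, about 6 N fully down; it lets the lid go at about 0.18 (4.5 mm down) and springs back when let go
- lid (a joint): angle of the lid about its hinge along the back of the chest, rad: 0 shut and latched; once the catch lets go, springs raise it by themselves in about 2 s to about 1.1, where it stays. Its front swings up and back with 2 N at most, and may lean on a hand held over it until that hand moves away up and towards the robot
- stamp: turned wooden stamp, 30 mm wide, 60 mm tall, standing in front of the chest; origin under its foot; not part of the job
- rib_tool: flat wooden modelling tool about 145 mm long, 8 mm thick, lying in front of the chest; origin at its underside, its x axis runs along it; not part of the job
- pot: small fired clay pot, 80 mm wide, 85 mm tall, standing beyond the chest's left end; origin under its foot; not part of the job
- tool_jar: white jar, 80 mm wide, 100 mm tall, with tools sticking up to 175 mm, standing beyond the chest's right end; origin under its foot; not part of the job
- bowl: steel bowl, 130 mm wide, 55 mm tall, to the robot's left; origin under its foot; not part of the job
- rolling_pin: wooden rolling pin 400 mm long, 52 mm thick, lying to the robot's right, along its x axis; origin at its underside; not part of the job
- brush: brush 190 mm long lying to the robot's right; origin at its underside; not part of the job
Things that resemble listed ones, but are neither listed nor needed, are in the scene too. What is shaped like the part that bears catch but blue or turquoise is not meant.

How it is judged:
By the outcome, as a careful person would: the job done as asked, in the order asked, and still so for the second after the job is handed in, with the robot touching nothing.
It also fails if it takes over 67 s, if anything falls off the work surface, if the arm or the gripper's body presses on something with over 40 N, if the wrist force passes 120 N, or if a joint passes its speed limit or range.

### The arm

A 7-joint arm with a two-finger parallel gripper is mounted at the origin on the work surface. World frame = base frame: x ahead of the robot, y to its left, z up, the work surface at z = 0. Lengths are in m, angles in rad, forces in N, time in s.
With the tool pointing down it reaches from about 0.4 to 0.85 m from the base axis. Payload 4.5 kg.
Tool frame: the origin (TCP) lies at the very end of the fingers, on their centre line; the grasp point (between the pads) lies 19 mm behind it (r.pinch_z is the distance from the TCP to the grasp point, in m); z points along the fingers, y is the line along which they close (so a half turn about z gives the same grasp; the last joint's range is limited). The gripper opens to 88 mm and grips with 3 to 60 N. Pads are 18 mm wide; open, the fingers measure 123 mm over their backs; the gripper's body (75 mm by 187 mm) begins 45 mm behind the grasp point.
Start: joints at [1.168, 0.689, -0.195, 1.565, 0.157, 0.902, -0.215], TCP at [0.264, -0.566, 0.239] pointing down, gripper open.
Joint ranges: [-3.01, 3.01], [-0.46, 2.08], [-1.47, 1.51], [0.13, 2.56], [-1, 4.14], [0.04, 2.09], [-2.66, 2.66]. Speed limits (rad/s): [2.57, 2.57, 3.14, 3.14, 3.14, 3.14, 3.14].

### API

Orientations are given as a unit quaternion [x, y, z, w].
In Python, from plant import r, cams gives the robot as it stands.
- The arm moves only by the shell command python3 -m pendant 'ROWS' [FORCE]. ROWS is JSON, a list of rows, each a list of 3 entries, a list of its own where there are three numbers: the closure, from -1 (fully open) to 1 (shut), then the shift along the tool's x, y, z in mm, then the turn, a rotation vector about the tool's x, y, z in degrees. A call has 1 to 8 rows; each row shifts and turns the commanded pose from where the row before left it, along the tool's axes as they then stand; what a row does not reach is not made up. A row lasts 1/8 s, in which the tool goes at most 62.5 mm and 10.7 degrees, less where a joint would pass 70% of its speed; a pose out of reach is approached as far as the arm can. A call with a gripper value outside its range is refused whole. The fingers move at their own pace and stop on an object; FORCE is the grip in N (left out, the last holds). Time passes only in rows, so rows that do not move let the fingers close. It gives the time, the measured TCP pose, the force, the opening and the grip force at its end, in the units of the state.
- r.get_state(): the state, without advancing time (a new reading comes with each control period).
- cams.snapshot(name): name is "scene" or "top" or "wrist"; returns a dict with "img" (400x640x3 uint8, red, green, blue), "camera_matrix" (3x3 intrinsics, pixels), "camera_from_world" (4x4, takes a point from world to camera coordinates); the wrist camera has in their place "tool_from_camera" (4x4, takes a point from camera to tool coordinates, whose origin is the TCP and whose axes are the flange's). Camera axes: x right, y up, looking along -z (the intrinsics and any distortion apply to the point x, -y, -z); pixel columns grow to the right and rows downward; lengths in m; the calibration is good to about 2 mm. A picture is of the moment at which its call begins: read the wrist's pose just before it. There is no depth.
- r.finish_job(): hands the job in; it is judged then, once.
The state is a dict: "clock": time; "q": joint angles; "qd": joint speeds; "joint_torque": joint torques, N m; "tool_pos": TCP position; "eef_rot": TCP orientation; "contact_force": force on the tool from outside, world axes, zero at the start; "moment": the same for the moment, N m; "opening": opening from 0.0 (shut) to 1.0 (fully open); "finger_force": force on a finger pad.
Only numpy, scipy, OpenCV 4.12 (cv2) and the standard library are available. Lean on these libraries where they do the work, as an engineer would, in place of code of your own. Each camera call takes 0.05 s, during which the arm holds its last target. There are 200 camera calls.

## Working session

There is one attempt and no reset: what is moved stays moved. The work goes in short steps, Python scripts to look and compute and a shell command to move; the robot and the scene stay as the last step left them, time stands still between calls to the robot, and variables do not carry over. Pictures are saved under pics/ and viewed, at most 10 in all, crops included, and the job is handed in when it is done.

```bash
ls; mkdir -p pics
python3 - <<'E'
from plant import r,cams
import cv2
s=r.get_state();print(s)
for n in("scene","top"):
    d=cams.snapshot(n);cv2.imwrite(f"pics/{n}0.png",d["img"][:,:,::-1]);print(d["camera_matrix"],d["camera_from_world"],[k for k in d])
E
```

```text
pics
{'clock': 0.0, 'q': array([ 1.16780463,  0.68998262, -0.19450289,  1.56631682,  0.15730137,
        0.9024975 , -0.21510758]), 'qd': array([-7.03276582e-04,  2.53642017e-03, -3.29924341e-06, -6.25766018e-04,
        1.42527888e-03,  5.50438644e-04,  2.06006067e-03]), 'joint_torque': array([-6.79905006e-04, -5.27557969e+01, -1.26664538e+00, -1.53426325e+01,
       -5.25597122e-02,  6.59855941e-03,  2.03568338e-04]), 'tool_pos': array([ 0.26408428, -0.56578337,  0.23791785]), 'eef_rot': array([ 9.76238741e-01,  2.16695868e-01, -2.63571488e-04, -8.67543375e-04]), 'contact_force': array([ 0.07024492, -0.07502219, -0.48413159]), 'moment': array([ 0.01377966, -0.0332602 ,  0.00439534]), 'finger_force': 0.0, 'opening': 1.000543814198976}
[[436.4044728    0.         323.22667323]
 [  0.         436.4044728  199.81104069]
 [  0.           0.           1.        ]] [[ 0.73987537  0.67271847 -0.00585597 -0.44755639]
 [-0.52272363  0.58034263  0.62446973  0.24541311]
 [ 0.42349079 -0.45896872  0.78102706 -1.80985292]
 [ 0.          0.          0.          1.        ]] ['img', 'camera_matrix', 'camera_from_world']
[[361.8102265    0.         320.7354929 ]
 [  0.         361.8102265  194.86322496]
 [  0.           0.           1.        ]] [[-0.01488099 -0.99980038  0.01333241  0.00252857]
 [ 0.99872039 -0.01421773  0.04853286 -0.5791704 ]
 [-0.04833361  0.01403757  0.9987326  -1.04531721]
 [ 0.          0.          0.          1.        ]] ['img', 'camera_matrix', 'camera_from_world']
```

View pics/top0.png

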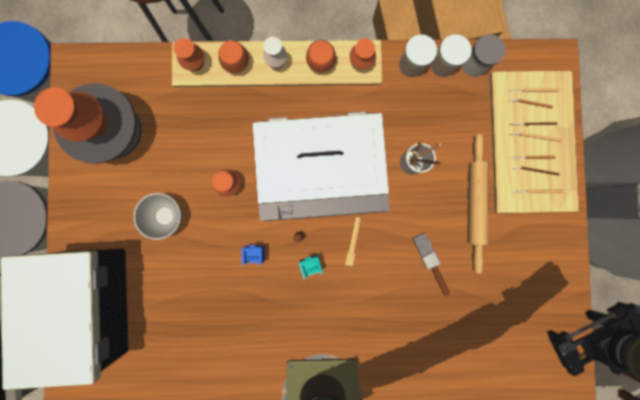

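View pics/scene0.png

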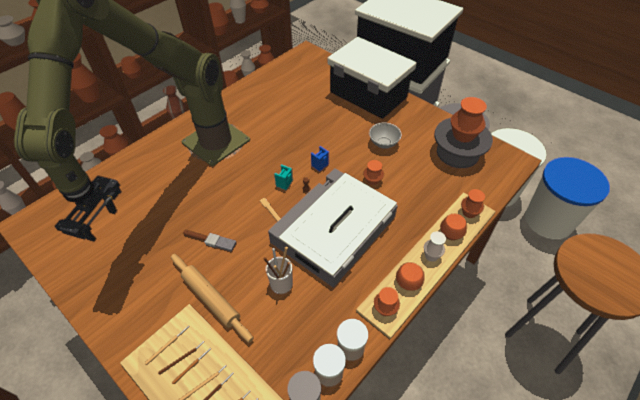

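The top view shows the chest: its front edge runs from (260,219) to (388,211), with a possible notch near (285,211). The black-bodied chest at the lower left and the blue and turquoise catch-like blocks at (252,254) and (311,266) are decoys. The grey case with the white lid at the centre fits the description. I'll confirm in a crop.

Run:
```python
import cv2
a=cv2.imread("pics/top0.png")[185:275,235:400];cv2.imwrite("pics/crop1.png",cv2.resize(a,None,fx=4.8,fy=4.8,interpolation=cv2.INTER_CUBIC))
```

```text
(no output)
```

View pics/crop1.png

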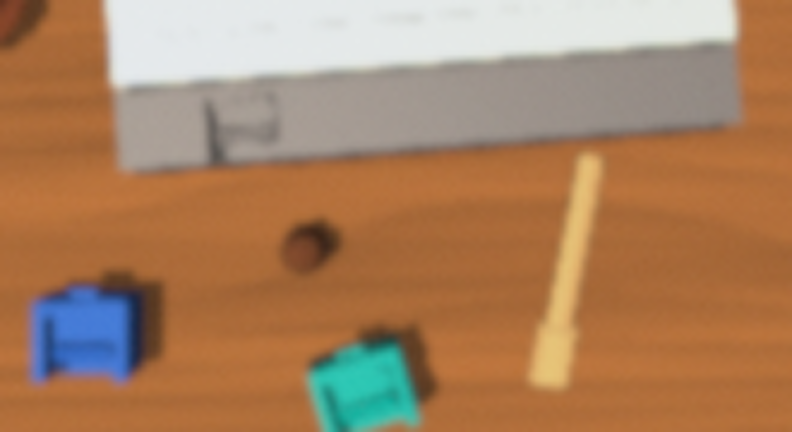

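The crop confirms the grey ledge, running from crop (122,170) to (741,123). The notch is at crop x 208–278, y 95–163. Next I work out poses and the route.

```bash
cat > h.py <<'E'
import numpy as np
from plant import r,cams
from scipy.spatial.transform import Rotation as R
def unproj(uv,z,K,T):
    d=np.linalg.inv(K)@np.array([*uv,1.]);d=np.array([d[0],-d[1],-d[2]])
    o=-T[:3,:3].T@T[:3,3];w=T[:3,:3].T@d
    return o+w*(z-o[2])/w[2]
E
python3 - <<'E'
from h import *
d=cams.snapshot("top");K,T=d["camera_matrix"],d["camera_from_world"]
c=lambda x,y:((x+.5)/4.8+235-.5,(y+.5)/4.8+185-.5)
P={k:unproj(c(*v),z,K,T) for k,v,z in[("FL",(121,170),.07),("FR",(742,123),.07),("lidFL",(113,89),.079),("lidFR",(737,42),.079),("nL",(213,163),.07),("nLback",(208,97),.07),("nR",(280,160),.07),("nRback",(277,92),.07),("stamp",(303,250),.06),("ribtop",(590,154),.008)]}
for k,v in P.items():print(k,v.round(4))
print(np.linalg.norm(P["FL"]-P["FR"]))
e=P["FL"]-P["FR"];e[2]=0;y=e/np.linalg.norm(e);x=np.array([y[1],-y[0],0])
m=(P["FL"]+P["FR"])/2
o=m+.138*x;o[2]=0
print("yaw",np.arctan2(x[1],x[0]),"o",o)
for k,v in P.items():print(k,((v-o)@x).round(4),((v-o)@y).round(4))
E
```

```text
FL [0.5094 0.1639 0.07  ]
FR [ 0.5311 -0.1944  0.07  ]
lidFL [0.5557 0.1668 0.079 ]
lidFR [ 0.5775 -0.1908  0.079 ]
nL [0.5126 0.1111 0.07  ]
nLback [0.5506 0.1136 0.07  ]
nR [0.5137 0.0726 0.07  ]
nRback [0.5529 0.0739 0.07  ]
stamp [0.4613 0.0605 0.06  ]
ribtop [ 0.5137 -0.1132  0.008 ]
0.3589625429530011
yaw 0.06042395091568905 o [ 0.6579675  -0.00690503  0.        ]
FL -0.138 0.1795
FR -0.138 -0.1795
lidFL -0.0916 0.1795
lidFR -0.0914 -0.1787
nL -0.138 0.1266
nLback -0.0999 0.1268
nR -0.1392 0.0881
nRback -0.1 0.087
stamp -0.1922 0.0792
ribtop -0.1505 -0.0974
```

Measured against the spec:
- **Ledge:** length 359 mm against 360, lid front at -91.5 mm.
- **Notch:** y ≈ +87 to +127 mm, back at -100 mm.
- **Chest:** yaw 3.46°.

I'll go with the gripper shut.

```bash
python3 -m pendant '[[1,[32,-31,0],[0,0,0]],[1,[32,-31,0],[0,0,0]],[1,[32,-31,0],[0,0,0]],[1,[32,-31,0],[0,0,0]],[1,[32,-31,0],[0,0,0]],[1,[32,-31,0],[0,0,0]],[1,[32,-31,0],[0,0,0]],[1,[32,-31,0],[0,0,0]]]' 5
```

```text
clock: 1.15
tool_pos: [0.3918, -0.2319, 0.2387]
eef_rot: [0.976, 0.217, 0.0, 0.0]
contact_force: [1.0, -0.3, 0.7]
opening: 0.118
finger_force: 0.0
```

```bash
python3 -m pendant '[[1,[32,-31,0],[0,0,0]],[1,[32,-31,0],[0,0,0]],[1,[32,-31,0],[0,0,0]],[1,[32,-31,0],[0,0,0]],[1,[32,-31,0],[0,0,0]],[1,[32,-31,0],[0,0,0]],[1,[32,-31,0],[0,0,0]],[1,[0,0,0],[0,0,0]]]'
```

```text
clock: 2.15
tool_pos: [0.5036, 0.0625, 0.2386]
eef_rot: [0.975, 0.22, 0.001, -0.001]
contact_force: [0.4, -0.8, -0.7]
opening: 0.007
finger_force: 0.0
```

```bash
python3 -m pendant '[[1,[0,0,0],[0,0,7.2]],[1,[0,0,0],[0,0,7.2]],[1,[0,0,0],[0,0,7.2]],[1,[0,-30,0],[0,7,0]],[1,[0,-30,0],[0,7,0]],[1,[0,-30,0],[0,6,0]],[1,[0,0,0],[0,0,0]]]'
cat >> h.py <<'E'
O=np.array([.658,-.0069,0]);RC=R.from_euler('z',.0604)
TGT=RC*R.from_matrix(np.array([[1,0,0],[0,-1,0],[0,0,-1.]]))*R.from_euler('y',20,degrees=True)
def chest(p):return RC.inv().apply(p-O)*1e3
def togo(p):  # p in chest mm -> tool mm, plus rotvec deg
    s=r.get_state();q=R.from_quat(s["eef_rot"])
    print("t",round(s["clock"],2),"chest",chest(s["tool_pos"]).round(1),"F",s["contact_force"].round(1),
     "go tool mm",q.inv().apply(RC.apply(np.array(p)/1e3)+O-s["tool_pos"]).__mul__(1e3).round(1),"turn",(q.inv()*TGT).as_rotvec(degrees=True).round(1))
E
python3 - <<'E'
from h import *
import cv2
togo([-113,160,83])
d=cams.snapshot("wrist");cv2.imwrite("pics/w1.png",d["img"][:,:,::-1]);print(d["tool_from_camera"].round(3))
E
```

```text
clock: 3.02
tool_pos: [0.4941, 0.1508, 0.2379]
eef_rot: [0.984, 0.034, 0.172, -0.005]
contact_force: [-0.7, -0.3, 0.5]
opening: 0.004
finger_force: 0.0
t 3.02 chest [-154.   167.3  237.9] F [-0.7 -0.3  0.5] go tool mm [-14.    7.4 159.6] turn [-0.1  0.2  0.4]
[[-0.     0.949  0.316  0.083]
 [ 1.     0.001 -0.     0.   ]
 [-0.     0.316 -0.949 -0.145]
 [ 0.     0.     0.     1.   ]]
```

View pics/w1.png

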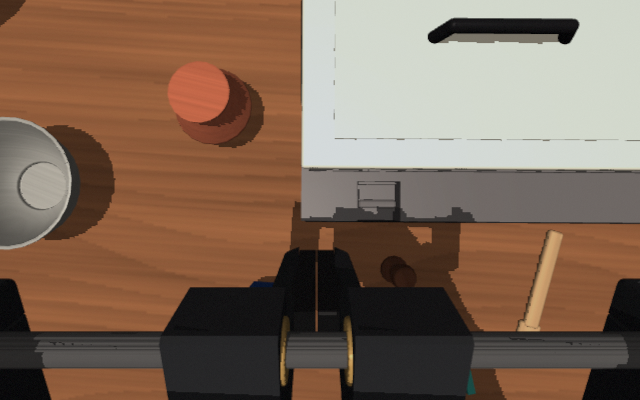

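The wrist view shows the chest, with the notch at (358–400, 182–218). The tapered tips are at about (297–340, 250), roughly 21 mm wide over both, so they fit the 40 mm notch. I'll descend to the left end of the ledge.

```bash
python3 -m pendant '[[1,[-4,2,40],[0,0,0]],[1,[-4,2,40],[0,0,0]],[1,[-4,2,40],[0,0,0]],[1,[-2,1,30],[0,0,0]],[1,[0,0,0],[0,0,0]],[1,[0,0,0],[0,0,0]]]'; python3 -c "
from h import *
togo([-113,160,74])"
```

```text
clock: 3.82
tool_pos: [0.5468, 0.1483, 0.1389]
eef_rot: [0.988, 0.028, 0.15, 0.003]
contact_force: [0.0, 0.3, 0.8]
opening: 0.002
finger_force: 0.0
t 3.83 chest [-101.6  161.7  138.9] F [0.  0.3 0.8] go tool mm [-30.2   0.8  58.7] turn [ 0.9  2.8 -0.1]
```

```bash
python3 -m pendant '[[1,[0,0,0],[0,0,0]],[1,[0,0,0],[0,0,0]]]'; python3 -c "
from h import *
togo([-113,160,74]);s=r.get_state();print(s['q'].round(2),s['qd'].round(2))"
```

```text
clock: 4.08
tool_pos: [0.5465, 0.1502, 0.1391]
eef_rot: [0.988, 0.029, 0.15, 0.002]
contact_force: [0.2, 0.3, -0.4]
opening: 0.003
finger_force: 0.0
t 4.08 chest [-101.8  163.5  139.1] F [ 0.2  0.3 -0.4] go tool mm [-30.1   2.7  58.9] turn [0.8 2.7 0. ]
[-0.5   0.71  0.13  2.13  0.74  0.04 -2.65] [-0.    0.01 -0.   -0.    0.   -0.   -0.  ]
```

```bash
python3 -m pendant '[[1,[-4,0,0],[0,-3,0]],[1,[-4,0,0],[0,-3,0]],[1,[-4,0,0],[0,-3,0]],[1,[-4,0,0],[0,-3,0]],[1,[0,0,0],[0,0,0]],[1,[0,0,0],[0,0,0]]]'; python3 -c "
from h import *
togo([-113,160,74]);s=r.get_state();print(s['q'].round(2),s['qd'].round(2))"
```

```text
clock: 4.82
tool_pos: [0.5308, 0.1492, 0.1349]
eef_rot: [0.999, 0.029, 0.046, 0.006]
contact_force: [-0.7, 0.4, -0.0]
opening: 0.003
finger_force: 0.0
t 4.83 chest [-117.5  163.5  134.9] F [-0.7  0.4 -0. ] go tool mm [-1.1  2.6 61.1] turn [ 0.8 14.7 -0. ]
[-0.19  0.73 -0.31  1.96  0.6   0.46 -2.47] [-0.01 -0.    0.    0.   -0.    0.    0.  ]
```

```bash
python3 -m pendant '[[1,[-1,1,14],[0,0,0]],[1,[-1,1,14],[0,0,0]],[1,[-1,1,14],[0,0,0]],[1,[0,0,12],[0,0,0]],[1,[0,0,0],[0,0,0]],[1,[0,0,0],[0,0,0]]]'; python3 -c "
from h import *
togo([-115,160,71]);s=r.get_state();print(s['q'].round(2),s['qd'].round(2))"
```

```text
clock: 5.58
tool_pos: [0.5334, 0.1458, 0.0809]
eef_rot: [0.999, 0.029, 0.046, 0.005]
contact_force: [0.4, 0.3, -0.0]
opening: 0.004
finger_force: 0.0
t 5.58 chest [-115.1  160.    80.9] F [ 0.4  0.3 -0. ] go tool mm [-0.8 -0.2  9.9] turn [ 0.8 14.8 -0. ]
[-0.24  0.82 -0.22  1.99  0.67  0.33 -2.53] [ 0.01 -0.01 -0.   -0.   -0.    0.   -0.  ]
```

Tracks well. Now touch down gently.

```bash
python3 -m pendant '[[1,[0,0,3],[0,0,0]],[1,[0,0,3],[0,0,0]],[1,[0,0,2],[0,0,0]],[1,[0,0,0],[0,0,0]]]'; python3 -m pendant '[[1,[0,0,1],[0,0,0]],[1,[0,0,1],[0,0,0]],[1,[0,0,0],[0,0,0]]]'; python3 -c "
from h import *
togo([-115,160,71])"
```

```text
clock: 6.08
tool_pos: [0.5339, 0.1455, 0.0727]
eef_rot: [0.999, 0.029, 0.046, 0.006]
contact_force: [-0.5, 0.1, -0.4]
opening: 0.009
finger_force: 0.0
clock: 6.45
tool_pos: [0.5342, 0.1456, 0.0712]
eef_rot: [0.999, 0.029, 0.046, 0.006]
contact_force: [-1.1, -0.5, 4.1]
opening: 0.005
finger_force: 1.7
t 6.45 chest [-114.4  159.7   71.2] F [-1.1 -0.5  4.1] go tool mm [-0.6 -0.3  0.1] turn [ 0.8 14.8 -0. ]
```

Contact at TCP z = 71.2 mm with 4 N. Sliding towards the notch.

```bash
python3 -m pendant '[[1,[0,2,0.4],[0,0,0]],[1,[0,4,0.1],[0,0,0]],[1,[0,4,0.1],[0,0,0]],[1,[0,4,0.1],[0,0,0]],[1,[0,0,0],[0,0,0]]]'; python3 -c "
from h import *
togo([-115,107,71])"
```

```text
clock: 7.08
tool_pos: [0.5362, 0.1337, 0.0712]
eef_rot: [0.998, 0.029, 0.047, 0.004]
contact_force: [0.2, 1.9, 5.0]
opening: 0.005
finger_force: 2.6
t 7.08 chest [-113.1  147.7   71.2] F [0.2 1.9 5. ] go tool mm [-1.9 40.7  0.4] turn [ 0.6 14.6 -0. ]
```

```bash
python3 -m pendant '[[1,[-0.5,4,0.1],[0,0,0]],[1,[-0.5,4,0.1],[0,0,0]],[1,[-0.5,4,0.1],[0,0,0]],[1,[-0.5,4,0.1],[0,0,0]],[1,[0,4,0.1],[0,0,0]],[1,[0,0,0],[0,0,0]]]'; python3 -c "
from h import *
togo([-115,107,71])"
```

```text
clock: 7.82
tool_pos: [0.536, 0.1145, 0.071]
eef_rot: [0.998, 0.029, 0.048, 0.003]
contact_force: [0.0, 3.8, 6.3]
opening: 0.003
finger_force: 3.6
t 7.83 chest [-114.5  128.6   71. ] F [0.  3.8 6.3] go tool mm [-0.5 21.6  0.2] turn [ 0.5 14.5  0. ]
```

```bash
python3 -m pendant '[[1,[0,4,0.1],[0,0,0]],[1,[0,4,0.1],[0,0,0]],[1,[0,4,0.1],[0,0,0]],[1,[0,3,0.1],[0,0,0]],[1,[0,0,0],[0,0,0]]]'; python3 -c "
from h import *
togo([-115,107,66])"
```

```text
clock: 8.45
tool_pos: [0.5349, 0.0957, 0.0695]
eef_rot: [0.999, 0.028, 0.045, 0.006]
contact_force: [-0.0, -0.0, 1.1]
opening: 0.002
finger_force: 0.0
t 8.45 chest [-116.7  109.8   69.5] F [-0.  -0.   1.1] go tool mm [1.4 2.8 3.7] turn [ 0.9 14.8 -0.1]
```

The force vanished and z fell to 69.5 mm, so the tip is over the notch where vision put it. Lowering onto the rib.

```bash
python3 -m pendant '[[1,[0.5,1.5,1.5],[0,0,0]],[1,[0.5,1,1.5],[0,0,0]],[1,[0,0,1.5],[0,0,0]],[1,[0,0,1],[0,0,0]],[1,[0,0,0],[0,0,0]]]'; python3 -c "
from h import *
togo([-115,107,57])"
```

```text
clock: 9.07
tool_pos: [0.5367, 0.0941, 0.0643]
eef_rot: [0.999, 0.029, 0.046, 0.006]
contact_force: [1.1, -0.3, 0.7]
opening: 0.007
finger_force: 0.0
t 9.07 chest [-115.   108.2   64.3] F [ 1.1 -0.3  0.7] go tool mm [-0.7  1.1  7.3] turn [ 0.8 14.8 -0. ]
```

Inside the notch and free. Pressing the catch.

```bash
python3 -m pendant '[[1,[-0.3,0.5,1.5],[0,0,0]],[1,[-0.3,0.5,1.5],[0,0,0]],[1,[0,0,1.5],[0,0,0]],[1,[0,0,1],[0,0,0]],[1,[0,0,0],[0,0,0]]]'; python3 -c "
from h import *
togo([-115,107,57])"
```

```text
clock: 9.7
tool_pos: [0.5331, 0.0935, 0.0588]
eef_rot: [0.999, 0.03, 0.043, 0.006]
contact_force: [-8.9, 1.8, 10.2]
opening: 0.007
finger_force: 5.4
t 9.7 chest [-118.7  107.7   58.8] F [-8.9  1.8 10.2] go tool mm [3.5 0.7 2.1] turn [ 0.8 15.1  0.1]
```

Run:
```python
from h import *
import cv2
d=cams.snapshot("scene");cv2.imwrite("pics/s2.png",cv2.resize(d["img"][120:320,200:440,::-1],None,fx=3,fy=3,interpolation=cv2.INTER_CUBIC))
```

```text
(no output)
```

View pics/s2.png

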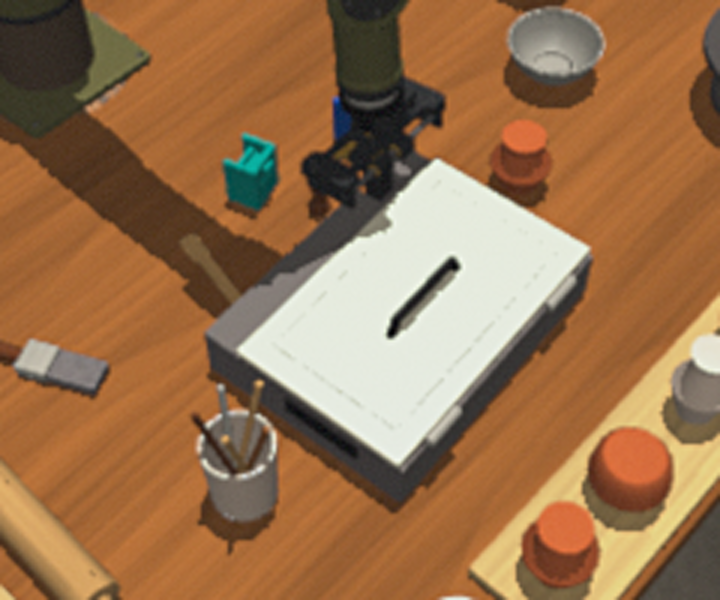

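The picture shows the lid still shut and the hand at the notch. Something pushes the tip about 3.5 mm towards the robot, so I'll follow it and then press a little more.

```bash
python3 -m pendant '[[1,[-2,0,0],[0,0,0]],[1,[-2,0,0],[0,0,0]],[1,[0,0,0],[0,0,0]]]'; python3 -m pendant '[[1,[0,0,1],[0,0,0]],[1,[0,0,1],[0,0,0]],[1,[0,0,0],[0,0,0]]]'; python3 -c "
from h import *
togo([-118,107,57])"
```

```text
clock: 10.12
tool_pos: [0.5326, 0.0933, 0.0586]
eef_rot: [0.999, 0.029, 0.046, 0.005]
contact_force: [-3.0, 2.2, 3.5]
opening: 0.005
finger_force: 2.0
clock: 10.5
tool_pos: [0.5312, 0.0932, 0.0565]
eef_rot: [0.999, 0.029, 0.045, 0.005]
contact_force: [-6.4, 2.9, 8.5]
opening: 0.003
finger_force: 4.5
t 10.5 chest [-120.5  107.6   56.5] F [-6.4  2.9  8.5] go tool mm [ 2.6  0.6 -0.3] turn [ 0.8 14.9  0. ]
```

```bash
python3 -m pendant '[[1,[-1.5,0,0],[0,0,0]],[1,[0,0,0],[0,0,0]],[1,[0,0,0],[0,0,0]],[1,[0,0,0],[0,0,0]]]';python3 - <<'E'
from h import *
import cv2
togo([-118,107,57])
d=cams.snapshot("scene");a=cv2.resize(d["img"][120:320,200:440,::-1],None,fx=3,fy=3,interpolation=cv2.INTER_CUBIC);cv2.imwrite("pics/s3.png",a)
b=cv2.absdiff(a,cv2.imread("pics/s2.png")).max(2);print((b>30).sum(),cv2.boundingRect((b>30).astype('uint8')))
E
```

```text
clock: 11.0
tool_pos: [0.5311, 0.0932, 0.0566]
eef_rot: [0.999, 0.029, 0.046, 0.005]
contact_force: [-3.3, 1.8, 6.3]
opening: 0.002
finger_force: 3.4
t 11.0 chest [-120.6  107.6   56.6] F [-3.3  1.8  6.3] go tool mm [ 2.6  0.6 -0.1] turn [ 0.8 14.8 -0. ]
30033 (23, 0, 572, 513)
```

View pics/s3.png

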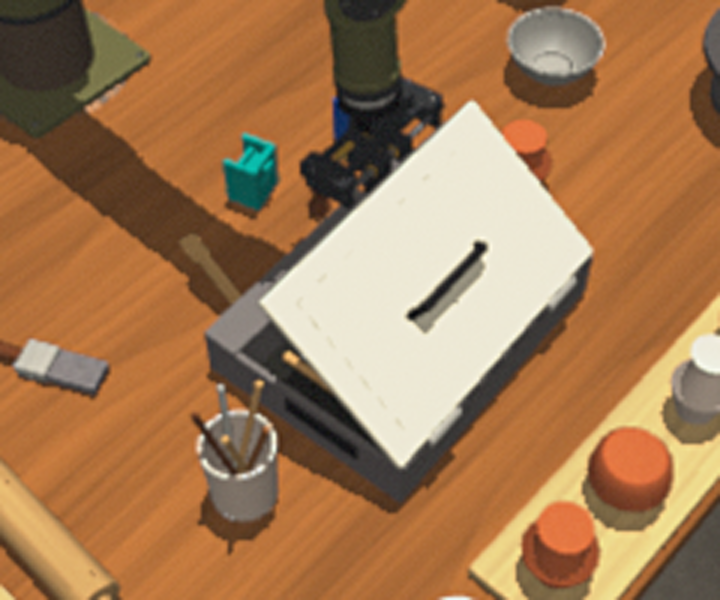

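The picture shows the lid rising by itself. Withdrawing up and towards the robot.

```bash
python3 -m pendant '[[1,[-0.5,0,-3],[0,0,0]],[1,[-1,0,-5],[0,0,0]],[1,[-3,0,-8],[0,0,0]],[1,[-6,0,-10],[0,0,0]],[1,[-10,0,-12],[0,0,0]],[1,[-12,0,-12],[0,0,0]],[1,[-12,0,-12],[0,0,0]],[1,[-12,0,-12],[0,0,0]]]';python3 -m pendant '[[1,[-12,0,-12],[0,0,0]],[1,[-12,0,-12],[0,0,0]],[1,[-8,0,-16],[0,0,0]],[1,[0,0,-16],[0,0,0]],[1,[0,0,-16],[0,0,0]],[1,[0,0,0],[0,0,0]],[1,[0,0,0],[0,0,0]],[1,[0,0,0],[0,0,0]]]'
python3 -m pendant '[[1,[0,0,0],[0,0,0]],[1,[0,0,0],[0,0,0]],[1,[0,0,0],[0,0,0]],[1,[0,0,0],[0,0,0]],[1,[0,0,0],[0,0,0]],[1,[0,0,0],[0,0,0]],[1,[0,0,0],[0,0,0]],[1,[0,0,0],[0,0,0]]]'
python3 - <<'E'
from h import *
import cv2
d=cams.snapshot("scene");cv2.imwrite("pics/s4.png",d["img"][:,:,::-1])
E
```

```text
clock: 12.05
tool_pos: [0.4673, 0.0899, 0.1258]
eef_rot: [0.999, 0.029, 0.046, 0.006]
contact_force: [0.5, 0.1, 0.8]
opening: 0.004
finger_force: 0.0
clock: 13.05
tool_pos: [0.4298, 0.0886, 0.1933]
eef_rot: [0.999, 0.029, 0.045, 0.006]
contact_force: [0.3, 0.3, 0.6]
opening: 0.005
finger_force: 0.0
clock: 14.05
tool_pos: [0.4301, 0.0887, 0.1937]
eef_rot: [0.999, 0.029, 0.046, 0.006]
contact_force: [-0.4, -0.4, -0.1]
opening: 0.004
finger_force: 0.0
```

View pics/s4.png

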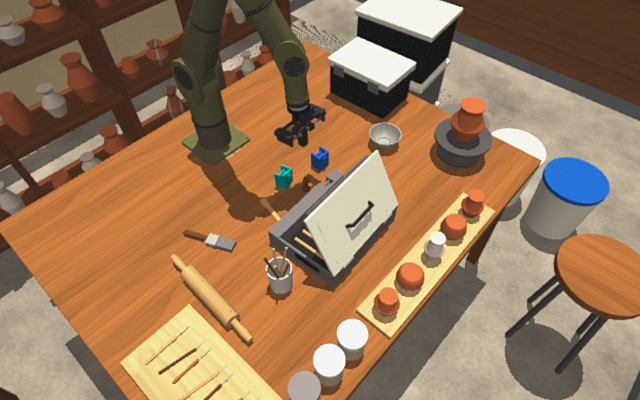

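The lid stands open, and the hand is well clear at (300,125). One check that the stamp near (308,184) still stands.

Run:
```python
from h import *
import cv2
a=cv2.imread("pics/scene0.png")[150:230,250:350];b=cv2.imread("pics/s4.png")[150:230,250:350]
cv2.imwrite("pics/c5.png",cv2.resize(np.hstack([a,b]),None,fx=4,fy=4,interpolation=cv2.INTER_CUBIC))
```

```text
(no output)
```

View pics/c5.png

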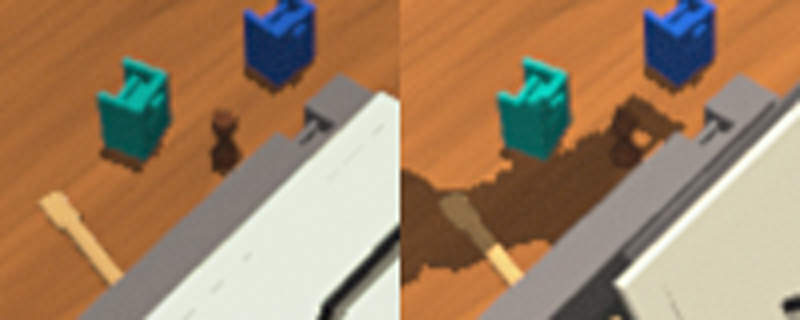

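The stamp, at crop (224,140) before and (626,140) after, still stands in place, now in the hand's shadow. The wooden tool has not moved either.

```bash
python3 -c "
from plant import r
print(r.finish_job())"
```

```text
the job is handed in; nothing more can be done
None
```

The lid sprang open by itself after the fingertip slid along the ledge from the left end, dropped into the notch and pressed the catch; the hand is clear, the nearby things look undisturbed, and I handed the job in about 14 s into the 67 s limit (the hand-in returned no verdict).

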